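Load a bamboo blank into the sloping oblong die

ROBOT

A 6-joint arm with a two-finger parallel gripper is mounted at the origin on the work surface. World frame = base frame: x ahead of the robot, y to its left, z up, the work surface at z = 0. Lengths are in m, angles in degrees, forces in N, time in s.
With the tool pointing down it reaches from about 0.325 to 0.85 m from the base axis. Payload 15.5 kg.
Tool frame: the origin (TCP) lies at the very end of the fingers, on their centre line; the grasp point (between the pads) lies arm.grip_depth behind it (arm.grip_depth is the distance from the TCP to the grasp point, in m); z points along the fingers, y is the line along which they close (so a half turn about z gives the same grasp; the last joint's range is limited). The gripper opens to 91 mm and grips with 3 to 60 N. Pads are 32 mm wide; open, the fingers measure 118 mm over their backs; the gripper's body (76 mm by 178 mm) begins 60 mm behind the grasp point.
Start: joints at [67.867, 28.281, 77.091, -0, 74.628, -5.472], TCP at [0.179, 0.599, 0.214] pointing down, gripper open.
Joint ranges: [-166.48, 166.48], [-47.26, 123.95], [12.59, 153.08], [-70.14, 250.14], [6.76, 159.57], [-176.63, 176.63]. Speed limits (degrees/s): [108.29, 108.29, 147.25, 172.46, 172.46, 172.46].

INTERFACE

Orientations are given as a 3x3 rotation matrix whose columns are the frame's x, y, z axes.
In Python, from rig import arm gives the robot as it stands. Calls block until the motion is done:
- arm.move_to(position, orientation): joint-space move of the TCP to a pose.
- arm.move_l(position, orientation=None, feed=0.15): straight line of the TCP; orientation=None keeps the orientation; feed is the mean speed in m/s.
- arm.move_joints(angles): joint-space move.
- arm.grip(opening): finger opening in m; the grip force is fixed at half the most; returns when the fingers have stopped.
- arm.sleep(seconds).
- arm.solve_ik(position, orientation): joint angles nearest the present ones, or None.
- arm.snapshot(name): name is "scene" or "top" or "wrist"; returns the picture (480x640x3 uint8, red, green, blue); there is no depth.
- arm.get_calibration(name): a dict with "intrinsics" (3x3 intrinsics, pixels), "cam_to_world" (4x4, takes a point from camera to world coordinates). Camera axes: x right, y down, z forward; pixel columns grow to the right and rows downward; lengths in m; the calibration is good to about 2 mm. A picture is of the moment at which its call begins: read the wrist's pose just before it. get_calibration takes no time and is no camera call; for the wrist camera it gives the pose at the moment of the call.
A pose or a line that the arm cannot do raises arm.Unreachable and nothing moves.
- arm.sign_off(): hands the job in; it is judged then, once.
Readings, each from a call of its own:
- arm.current_t(): time.
- arm.current_joint_positions(): joint angles.
- arm.current_dq(): joint speeds.
- arm.current_tau(): joint torques, N m.
- arm.current_ee_pos(): TCP position.
- arm.current_tool_rot(): TCP orientation.
- arm.current_force(): force on the tool from outside, world axes, zero at the start.
- arm.current_torque(): the same for the moment, N m.
- arm.current_width(): finger opening in m.
- arm.current_grasp_force(): force on a finger pad.
Only numpy, scipy, OpenCV 4.12 (cv2) and the standard library are available. Lean on these libraries where they do the work, as an engineer would, in place of code of your own. Each camera call takes 0.05 s, during which the arm holds its last target. There are 200 camera calls.

TASK

Take just the top blank off the stack and lay it fully home in the die whose cavity has its oblong outline, flat on the cavity floor. Then swing that die's red keeper arm all the way round so that it points straight down the slope over the end of the blank, and let go. Leave the other blanks on their stack, and the other die, its keeper and everything else on the bench as they are.

Things in the scene. Friction and masses are not known exactly. Their poses are not given: they have to be found in the camera images.
- top_blank: uppermost of three equal stacked oblong bamboo blanks, 100 (x, long) x 60 (y) x 20 (z) mm, about 0.09 kg; origin: centre of underside. Both faces are alike and either end may go first
- top_blank_center (a point): middle of the top blank (10 mm above its underside)
- middle_blank: blank directly under the top one, same size; stays on the stack; origin: centre of underside
- bottom_blank: lowest blank, same size; stays; origin: centre of underside. It lies on a dark board 150 x 100 x 10 mm with a 12 mm high, 80 mm wide stop bar 13 mm beyond each short end of the stack; the long sides are free
- oblong_die: steel die face sloping 28 deg up away from the robot, on a green stand; OBLONG cavity 104 (x) x 64 (y) mm, 10 mm deep. Origin: centre of cavity floor. Frame: x up the slope (away from robot), y left, z out of the face; face spans x -65..105, y +-62 mm. Long walls are cut away to floor level at x -28..28 mm as finger gaps. A seated blank stands 10 mm proud of the face
- oblong_keeper (a joint): red keeper arm of the oblong die, turning about the face's z (rad): 0 = aside, pointing to the face's +y; grows anticlockwise seen onto the face, to 1.57 = pointing down the slope (-x) over the blank's upper end; stop at 1.60. Moves easily, stays where left. Arm 18 mm wide, 8 thick, its underside 23 mm above the cavity floor, 3 above a seated blank
- oblong_keeper_pivot (a point): on the turning axis of that keeper, at its arm's underside: 75 mm up the slope from the oblong cavity's centre and 23 mm above its floor
- oblong_keeper_post (a point): top of the round post (16 mm thick, standing 31 mm above the arm, square to the face) at the free end of that keeper, 50 mm from the pivot axis; pinch or push the post
- round_die: like stand and sloping face, with a ROUND cavity 90 mm across, 10 mm deep; not used. Origin: centre of the cavity floor. Frame: x up the slope (away from robot), y left, z out of the face
- round_keeper (a joint): the like keeper arm of the round die (rad, 0 = swung aside); not used
- disc_low: lower of two round bamboo discs stacked on the bench, 86 mm across, 20 mm thick; a bystander; origin: centre of underside
- disc_high: upper of the two round discs, same size; a bystander; origin: centre of underside
- mallet: wooden mallet lying on the bench, 250 mm long, handle towards its -x; a bystander; origin: underside, mid-length
- dust_brush: dust brush lying on the bench, 180 mm long; a bystander; origin: underside, mid-length
- glue_jar: glass jar with yellow cap, 66 mm across, 80 mm tall; a bystander; origin: centre of underside
- oil_tin: tin with blue band, 70 mm across, 100 mm tall; a bystander; origin: centre of underside
Things that resemble listed ones, but are neither listed nor needed, are in the scene too. Leave any turquoise or yellow look-alike of the top_blank alone.

How it is judged:
By the outcome, as a careful person would: the job done as asked, in the order asked, and still so for the second after the job is handed in, with the robot touching nothing.
It also fails if it takes over 54 s, if anything falls off the work surface, if the arm or the gripper's body presses on something with over 40 N, if the wrist force passes 120 N, or if a joint passes its speed limit or range.

## Working session

There is one attempt and no reset: what is moved stays moved. The work goes in short steps, each a Python script; the robot and the scene stay as the last script left them, time stands still between calls to the robot, and variables do not carry over. Pictures are saved under pics/ and viewed, at most 10 in all, crops included, and the job is handed in when it is done.

```bash
mkdir -p pics; ls; python3 - <<'E'
from rig import arm
import cv2,numpy as np,json
for n in("scene","top","wrist"):
    c=arm.get_calibration(n);im=arm.snapshot(n);cv2.imwrite(f"pics/{n}0.png",im[:,:,::-1])
    print(n,np.round(c["intrinsics"],1).tolist(),np.round(c["cam_to_world"],4).tolist())
print(arm.grip_depth,arm.current_t(),arm.current_tool_rot())
E
```

```text
pics
scene [[479.5, 0.0, 323.9], [0.0, 479.5, 238.9], [0.0, 0.0, 1.0]] [[0.8772, 0.2921, -0.381, 0.9414], [0.4794, -0.4931, 0.726, -0.8204], [0.0242, -0.8195, -0.5726, 0.7537], [0.0, 0.0, 0.0, 1.0]]
top [[571.0, 0.0, 319.3], [0.0, 571.0, 240.5], [0.0, 0.0, 1.0]] [[0.0252, -0.9945, 0.1014, 0.3383], [-0.9996, -0.0263, -0.0091, 0.0192], [0.0117, -0.1011, -0.9948, 1.5391], [0.0, 0.0, 0.0, 1.0]]
wrist [[369.8, 0.0, 319.2], [0.0, 369.8, 234.2], [0.0, 0.0, 1.0]] [[0.2851, 0.9209, 0.2658, 0.1034], [0.9585, -0.2739, -0.079, 0.6205], [0.0001, 0.2773, -0.9608, 0.3838], [0.0, 0.0, 0.0, 1.0]]
0.0188 0.15 [[-9.58013876e-01  2.86721613e-01 -3.60247807e-04]
 [ 2.86721822e-01  9.58013504e-01 -8.50205430e-04]
 [ 1.01349991e-04 -9.17799507e-04 -9.99999574e-01]]
```

View pics/top0.png

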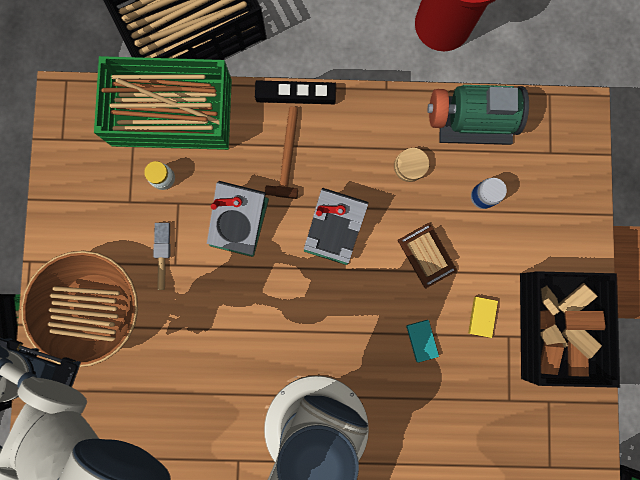

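View pics/scene0.png

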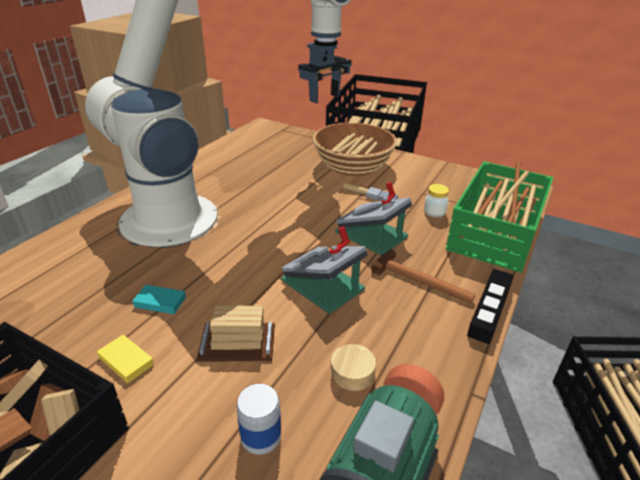

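```bash
cat > h.py <<'E'
from rig import arm
import cv2,numpy as np,json
def down(yaw):  # tool down, tool x pointing at yaw (deg)
    a=np.radians(yaw);x=np.array([np.cos(a),np.sin(a),0]);z=np.array([0,0,-1.])
    return np.c_[x,np.cross(z,x),z]
def ray(c,uv):
    K=np.array(c["intrinsics"]);T=np.array(c["cam_to_world"])
    d=T[:3,:3]@np.linalg.inv(K)@np.r_[uv,1];return T[:3,3],d/np.linalg.norm(d)
def onplane(c,uv,z):
    o,d=ray(c,uv);return o+d*(z-o[2])/d[2]
def proj(c,p):
    T=np.linalg.inv(np.array(c["cam_to_world"]));q=np.array(c["intrinsics"])@(T[:3,:3]@p+T[:3,3]);return q[:2]/q[2]
def tri(cs,uvs):
    A=0;b=0;L=[ray(c,u) for c,u in zip(cs,uvs)]
    for o,d in L:
        M=np.eye(3)-np.outer(d,d);A=A+M;b=b+M@o
    p=np.linalg.solve(A,b);return p,max(np.linalg.norm((np.eye(3)-np.outer(d,d))@(p-o)) for o,d in L)
def shot(n,name):
    c=arm.get_calibration(n);im=arm.snapshot(n)[:,:,::-1]
    cv2.imwrite(f"pics/{name}.png",im);json.dump({k:np.array(v).tolist() for k,v in c.items()},open(f"pics/{name}.json","w"));return c,im
def cal(name): return json.load(open(f"pics/{name}.json"))
E
python3 - <<'E'
from h import *
t=arm.get_calibration("top")
S=onplane(t,(427,254),.06);D=onplane(t,(335,228),.1);print(S,D)
T=np.array(arm.get_calibration("wrist")["cam_to_world"]);R=arm.current_tool_rot();p=arm.current_ee_pos()
Rc=R.T@T[:3,:3];tc=R.T@(T[:3,3]-p);print(tc)
for nm,P,dist,sh in(("dA",D,.33,-.06),("dB",D,.33,.06),("sA",S,.33,.05),("sB",S,.33,-.05)):
    yaw=180+np.degrees(np.arctan2(P[1],P[0]))
    Rt=down(yaw);Rw=Rt@Rc
    tcp=P-dist*Rw[:,2]+np.array([0,-sh if False else sh,0])-Rt@tc
    try: arm.move_to(tcp,Rt)
    except arm.Unreachable: print(nm,"unreach",tcp);continue
    shot("wrist",nm)
    print(nm,tcp,arm.current_t())
ims=[cv2.imread(f"pics/{n}.png") for n in("dA","dB","sA","sB")]
m=[np.hstack(ims[:2]),np.hstack(ims[2:])]
cv2.imwrite("pics/m.png",cv2.resize(np.vstack(m),(800,600),interpolation=cv2.INTER_AREA))
E
```

```text
[ 0.46103431 -0.27548961  0.06      ] [ 0.51782237 -0.03299011  0.1       ]
[ 0.07879427 -0.0007328  -0.17034722]
dA [ 0.50510753 -0.09197524  0.24669963] 2.9
dB [0.50510753 0.02802476 0.24669963] 3.5
sA [ 0.45019118 -0.21877222  0.20669963] 4.55
sB [ 0.45019118 -0.31877222  0.20669963] 5.0833
```

View pics/m.png

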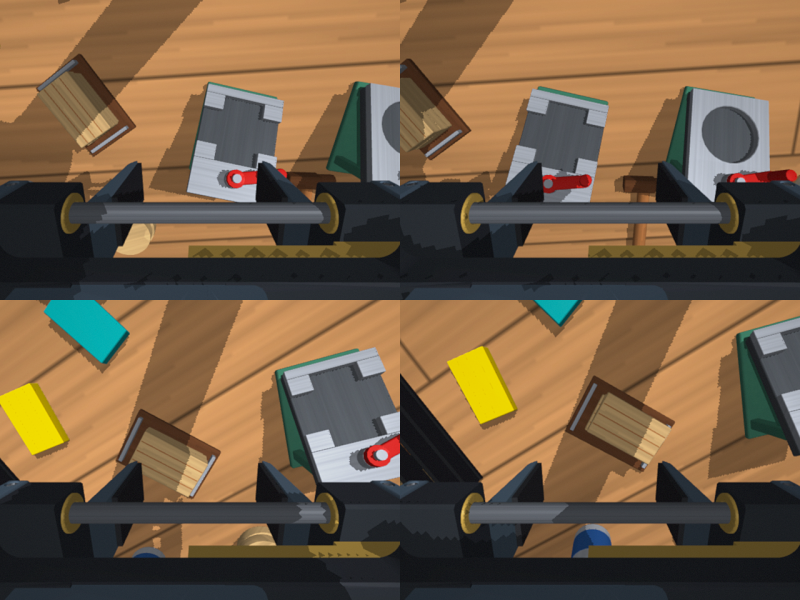

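```bash
python3 - <<'E'
import cv2,numpy as np
def crop(n,x,y,w,h,s=2):
    im=cv2.resize(cv2.imread(f"pics/{n}.png")[y:y+h,x:x+w],None,fx=s,fy=s,interpolation=cv2.INTER_CUBIC)
    for i in range(0,w,20): cv2.line(im,(i*s,0),(i*s,6 if i%100 else 14),(0,255,255),1)
    for i in range(0,h,20): cv2.line(im,(0,i*s),(6 if i%100 else 14,i*s),(0,255,255),1)
    return im
cv2.imwrite("pics/m2.png",np.hstack([crop("dA",285,120,200,220),crop("dB",165,120,200,220)]))
cv2.imwrite("pics/m3.png",np.hstack([crop("sA",175,160,200,160),crop("sB",255,110,200,160)]))
E
```

```text
(no output)
```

View pics/m2.png

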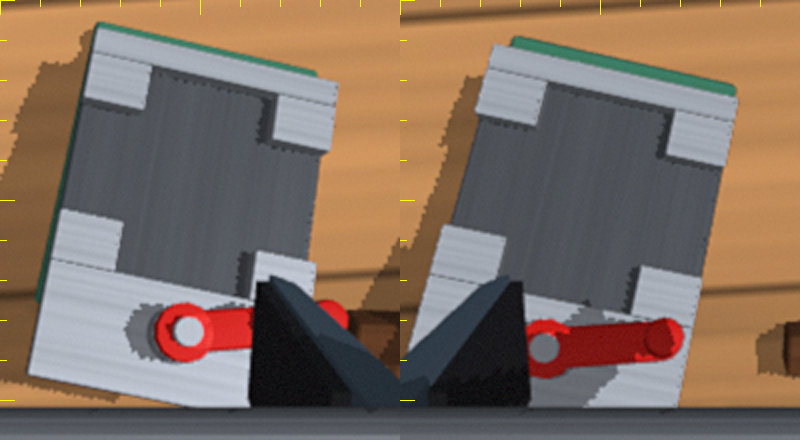

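View pics/m3.png

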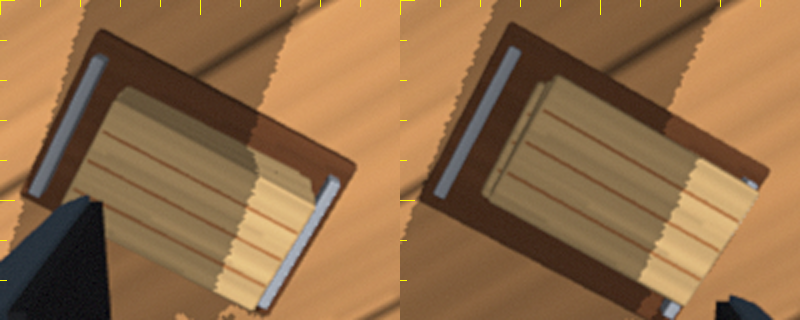

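```bash
cat > fit.py <<'E'
from h import *
from scipy.optimize import least_squares
from scipy.spatial.transform import Rotation as Ro
def pose(v): return Ro.from_euler("ZYX",v[3:]).as_matrix(),v[:3]
def fit(obs,v0,nf,z):
    def f(v):
        R,t=pose(np.r_[v,np.zeros(6-len(v))]);return np.concatenate([proj(c,R@np.array([*p,z])+t)-u for c,p,u in obs])
    s=least_squares(f,v0,loss="soft_l1");r=f(s.x).reshape(-1,2)
    return s.x,r
def mk(n,off,d): return [(cal(n),np.array(p)/1000,np.array(u)/2+off-.25) for p,u in d.items()]
dA={(-65,-62):(97,26),(-65,62):(338,84),(-52,-62):(90,53),(-52,62):(334,106),(-28,-62):(83,96),(-28,-32):(145,109),(-52,-32):(151,68),(-52,32):(278,94),(-28,32):(274,140),(-28,62):(330,152),(28,-62):(62,209),(28,-32):(124,222),(52,-32):(117,270),(52,-62):(50,260),(28,32):(259,252),(28,62):(315,262),(105,-62):(29,375)}
dB={(-65,-62):(92,46),(-65,62):(336,98),(-28,-62):(77,111),(-28,-32):(140,125),(-52,-32):(146,83),(-52,32):(274,110),(-28,32):(268,153),(-28,62):(324,166),(28,-62):(42,226),(28,-32):(105,238),(52,-32):(98,278),(28,32):(241,264),(28,62):(301,277)}
if __name__=="__main__":
    np.set_printoptions(precision=4,suppress=True)
    o=mk("dA",(285,120),dA)+mk("dB",(165,120),dB)
    x,r=fit(o,[.52,-.03,.1,-.2,-.49,0],6,.01);print("die",x[:3],np.degrees(x[3:]));print(np.round(r,1).tolist())
    np.save("die.npy",x)
    sA={(-50,30):(120,103),(50,30):(316,206),(50,-30):(258,310)}
    sB={(-50,30):(157,77),(50,30):(357,191),(50,-30):(283,306),(-50,-30):(89,198)}
    # sign choice of local y does not matter for a symmetric blank; image left-> -x local
    for sg in(1,-1):
        q=lambda d:{(a,sg*b):u for (a,b),u in d.items()}
        o=mk("sA",(175,160),q(sA))+mk("sB",(255,110),q(sB))
        for y0 in(0.5,2.1,-.5,-2.1):
            x,r=fit(o,[.46,-.27,.07,y0],4,0)
            print("blank top",sg,x[:3],np.degrees(x[3]),np.abs(r).max())
            if np.abs(r).max()<5: print(np.round(r,1).tolist());np.save("blank.npy",x)
E
python3 fit.py
```

```text
die [ 0.5099 -0.0305  0.0636] [-15.6371 -28.9602  -0.4752]
[[-0.2, 1.2], [-0.4, -0.5], [0.9, -0.4], [0.3, 0.4], [0.0, 0.7], [-0.6, 0.9], [0.3, -1.2], [-0.5, -0.1], [-1.5, -0.6], [-0.1, -0.1], [-0.3, -0.3], [0.2, -0.1], [-0.6, 0.9], [0.8, -0.7], [-1.2, -1.3], [1.3, 0.1], [-0.1, 0.2], [0.6, -1.1], [1.0, 0.1], [-1.6, 0.9], [-2.2, 0.6], [0.6, -1.0], [0.4, -0.5], [-1.4, 0.5], [0.4, 0.5], [0.4, -1.1], [1.1, -0.5], [-1.9, 4.5], [0.4, 0.3], [1.4, 0.1]]
blank top 1 [ 0.4619 -0.278   0.0619] 29.967577630157578 2.1878763540030377
[[-0.7, -2.2], [0.9, -0.9], [-1.8, -0.9], [0.4, 0.4], [0.3, 1.1], [-0.0, 0.2], [0.1, 1.5]]
blank top 1 [ 0.4619 -0.278   0.0619] 29.9675771835731 2.1878767681795637
[[-0.7, -2.2], [0.9, -0.9], [-1.8, -0.9], [0.4, 0.4], [0.3, 1.1], [-0.0, 0.2], [0.1, 1.5]]
blank top 1 [ 0.4619 -0.278   0.0619] 29.967577614588077 2.187876372050823
[[-0.7, -2.2], [0.9, -0.9], [-1.8, -0.9], [0.4, 0.4], [0.3, 1.1], [-0.0, 0.2], [0.1, 1.5]]
blank top 1 [ 0.4619 -0.278   0.0619] 29.967577621042892 2.1878763644996013
[[-0.7, -2.2], [0.9, -0.9], [-1.8, -0.9], [0.4, 0.4], [0.3, 1.1], [-0.0, 0.2], [0.1, 1.5]]
blank top -1 [ 0.5093 -0.2715 -0.1904] -2.2353802218222505 71.49823743509927
blank top -1 [ 0.4698 -0.282   0.0285] 87.52954175394666 110.8478700884919
blank top -1 [ 0.4679 -0.2791  0.0396] -29.856139276712362 100.74358306522123
blank top -1 [ 0.4679 -0.2791  0.0396] -29.856149452626283 100.74360163100187
```

```bash
python3 - <<'E'
from h import *
T=np.array(arm.get_calibration("wrist")["cam_to_world"]);R=arm.current_tool_rot();p=arm.current_ee_pos()
Rc=R.T@T[:3,:3];tc=R.T@(T[:3,3]-p)
S=np.array([.462,-.278,.065]);D=np.array([.51,-.0305,.08])
d=np.array([0,-100/370,1]);d/=np.linalg.norm(d)
for nm,P,yaw,dist,sh in(("sC",S,120,.29,-.12),("sD",S,120,.29,.12),("dC",D,170,.30,-.1),("dD",D,170,.3,.1)):
    Rt=down(yaw);Rw=Rt@Rc
    tcp=P-dist*Rw@d+sh*Rt[:,1]-Rt@tc
    try: arm.move_to(tcp,Rt)
    except arm.Unreachable: print(nm,"unreach",tcp);continue
    arm.sleep(.15)
    c,im=shot("wrist",nm); print(nm,proj(c,P),tcp,arm.current_t())
    u=proj(c,P).astype(int); x0=min(max(u[0]-100,0),440);y0=max(u[1]-(75 if nm[0]=="s" else 110),0)
    h=150 if nm[0]=="s" else 220
    cr=im[y0:y0+h,x0:x0+200];cr=cv2.resize(cr,None,fx=2,fy=2,interpolation=cv2.INTER_CUBIC)
    cv2.imwrite(f"pics/{nm}c.png",cr);print(x0,y0)
for k in "sd": cv2.imwrite(f"pics/m_{k}.png",np.hstack([cv2.imread(f"pics/{k}{q}c.png") for q in "CD"]))
E
```

```text
sC [475.81927174 135.38404973] [ 0.39532098 -0.40161384  0.18458222] 5.775
375 60
sD [162.58187724 133.1575885 ] [ 0.60316707 -0.28161384  0.18458222] 6.925
62 58
dC [448.12672891 133.57407845] [ 0.56513822 -0.14132076  0.20958078] 7.85
348 23
dD [192.83825675 134.01034008] [0.59986786 0.05564079 0.20958078] 8.8667
92 24
```

View pics/m_s.png

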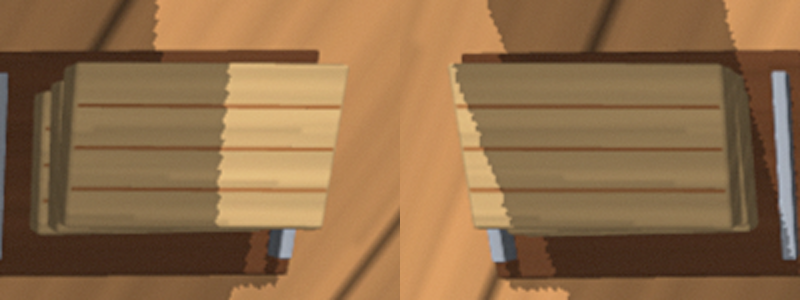

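View pics/m_d.png

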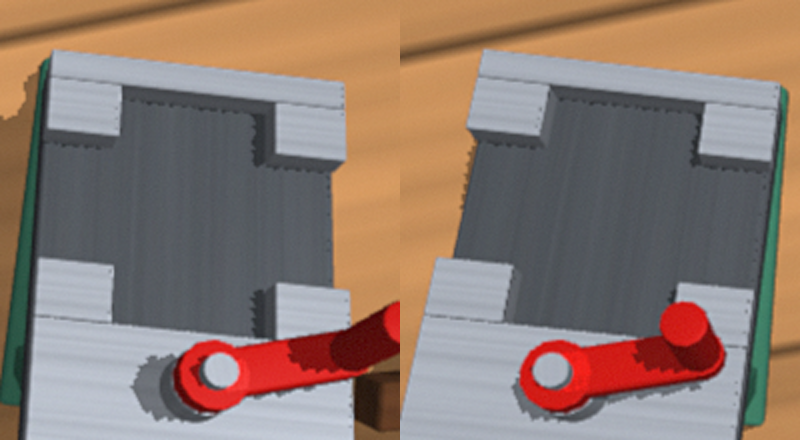

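```bash
cat > fit2.py <<'E'
from fit import *
np.set_printoptions(precision=4,suppress=True)
dC={(-65,-62):(53,51),(-65,62):(345,83),(-52,-62):(49,77),(-52,62):(344,106),(-52,-32):(121,86),(-28,-32):(118,137),(-28,-62):(46,130),(-52,32):(275,102),(-28,32):(274,154),(-28,62):(345,161),(28,-62):(39,258),(28,-32):(113,266),(52,-32):(112,319),(52,-62):(34,316),(28,32):(276,284),(28,62):(350,292)}
dD={(-65,-62):(84,50),(-65,62):(380,83),(-52,-62):(77,78),(-52,62):(378,107),(-52,-32):(151,86),(-28,-32):(144,139),(-28,-62):(68,130),(-52,32):(303,104),(-28,32):(299,155),(-28,62):(370,162),(28,-62):(37,258),(28,-32):(114,266),(52,-32):(106,319),(28,32):(278,283),(28,62):(353,291)}
A,B,C,D_=[mk(*a) for a in(("dA",(285,120),dA),("dB",(165,120),dB),("dC",(348,23),dC),("dD",(92,24),dD))]
for o in(C+D_,A+B+C+D_):
    x,r=fit(o,[.52,-.03,.1,-.2,-.49,0],6,.01);print("die",x[:3],np.degrees(x[3:]),"rms",r.std());print(np.round(r,1).tolist()[:31])
    np.save("die.npy",x)
R,t=pose(x)
p,e=tri([cal("dD"),cal("dC")],[np.array((286,325))/2+(92,24),np.array((402,323))/2+(348,23)]);print("post",R.T@(p-t),e,"expect ~(75,50,62)")
p,e=tri([cal("dD"),cal("dC")],[np.array((152,370))/2+(92,24),np.array((220,370))/2+(348,23)]);print("pivot",R.T@(p-t),e)
sC={(-50,30):(77,63),(50,30):(348,66),(50,-30):(322,228),(-50,-30):(66,228)}
sD={(-50,30):(50,63),(50,30):(322,65),(50,-30):(333,228),(-50,-30):(74,229)}
x,r=fit(mk("sC",(375,60),sC)+mk("sD",(62,58),sD),[.46,-.27,.07,.5],4,0)
print("blank top",x[:3],np.degrees(x[3]));print(np.round(r,1).tolist());np.save("blank.npy",x)
E
python3 fit2.py
```

```text
die [ 0.51   -0.0307  0.063 ] [-15.9405 -28.0166   0.3712] rms 0.7887259585754377
[[-0.7, 0.1], [-0.4, 0.0], [0.3, 0.8], [0.5, 2.2], [0.3, 0.2], [0.6, 0.6], [0.1, 0.2], [-0.5, 0.4], [0.1, 0.3], [0.7, 0.7], [-0.8, 0.2], [0.3, 0.1], [-0.5, 2.7], [-0.2, 0.3], [-0.6, -0.6], [-0.1, -0.8], [0.1, -0.1], [0.5, -0.4], [0.5, -0.4], [-0.2, 1.3], [-0.0, -0.4], [-1.7, -1.0], [-0.8, -0.4], [1.3, -1.1], [-0.6, -0.7], [0.5, -0.3], [0.3, -0.5], [0.5, -0.5], [-1.3, 2.0], [0.3, -0.7], [0.9, -0.8]]
die [ 0.51   -0.0306  0.063 ] [-15.8025 -28.1595   0.1103] rms 0.911784645313525
[[-0.2, 1.1], [0.1, -0.7], [0.9, -0.4], [0.7, 0.3], [-0.1, 0.8], [-0.7, 1.0], [0.3, -1.2], [-0.3, -0.2], [-1.5, -0.5], [-0.0, -0.1], [-0.6, -0.1], [-0.2, -0.0], [-1.1, 1.0], [0.4, -0.6], [-1.6, -1.1], [0.9, 0.3], [-0.6, -0.0], [0.7, -1.2], [1.2, -0.1], [-1.4, 1.0], [-2.1, 0.6], [0.7, -1.0], [0.4, -0.6], [-1.4, 0.6], [0.4, 0.5], [0.7, -1.0], [1.1, -0.4], [-1.8, 4.6], [0.2, 0.4], [1.1, 0.3], [-0.8, 0.1]]
post [0.0617 0.0483 0.06  ] 0.0004352646529496824 expect ~(75,50,62)
pivot [ 0.075  -0.0002  0.0359] 0.00019266862769097784
blank top [ 0.4606 -0.2778  0.0675] 29.87390160507792
[[-0.8, -0.1], [0.7, -0.6], [-0.2, 1.1], [-1.3, 0.2], [-0.8, -0.2], [0.8, -0.8], [0.7, 0.7], [0.6, -0.1]]
```

```bash
python3 - <<'E'
from fit import *
b=np.load("blank.npy");Rd,td=pose(np.load("die.npy"))
yaw=np.degrees(b[3])+180;R=down(yaw)
Rp=Rd@np.diag([-1,1,-1.])
print("ik place",arm.solve_ik(td+Rd@[0,0,.1],Rp),arm.solve_ik(td+Rd@[0,0,.003],Rp))
for a in(-45,135,45): print("ik post",a,arm.solve_ik(td+Rd@[.03,.02,.05],Rd@Ro.from_euler("z",a,degrees=True).as_matrix()@np.diag([-1,1,-1.])))
arm.move_to([b[0],b[1],.15],R)
arm.move_l([b[0],b[1],.052],feed=.1)
print(arm.current_ee_pos(),arm.current_force())
arm.grip(0.05)
print("w",arm.current_width(),arm.current_grasp_force(),arm.current_force())
arm.move_l([b[0],b[1],.075],feed=.08)
print(arm.current_width(),arm.current_grasp_force(),arm.current_force())
arm.move_l([b[0],b[1],.18],feed=.2)
shot("scene","scene1");shot("wrist","w1");print(arm.current_t())
s=cv2.imread("pics/scene1.png")[180:400,130:400];w=cv2.imread("pics/w1.png")[:300]
cv2.imwrite("pics/m4.png",np.hstack([cv2.resize(s,(368,300)),cv2.resize(w,(432,300))]))
E
```

```text
ik place [ -6.23125901  14.39486668 126.47670935 -21.42606857  12.09946274
 -60.5534681 ] None
ik post -45 [ -4.36630984  21.65939316 121.81948007 -30.99116157  10.25684996
  -4.30417985]
ik post 135 [ -4.36630984  21.65939316 121.81948007 -30.99116157  10.25684996
 175.69582015]
ik post 45 [ -4.36630984  21.65939316 121.81948007 -30.99116157  10.25684996
 -94.30417985]
[ 0.46092127 -0.27801908  0.05250278] [ 0.43986604 -0.38019344  0.43984207]
w 0.06004519935674518 30.00063568353653 [-1.24142067 -0.45043115  3.64812978]
0.05977135823840849 29.999932944774628 [ 0.50885445  0.36856715 -1.71116612]
13.175
```

View pics/m4.png

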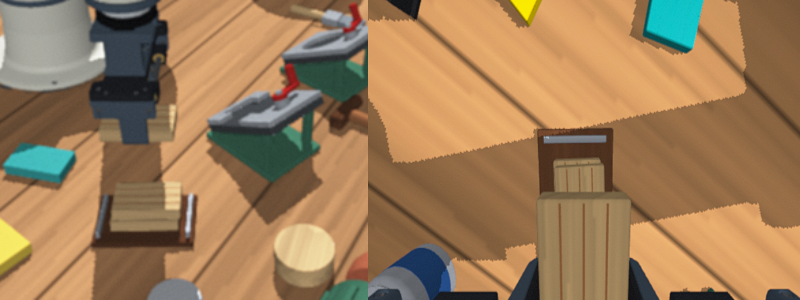

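```bash
python3 - <<'E'
from fit import *
Rd,td=pose(np.load("die.npy"));Rp=Rd@np.diag([-1,1,-1.]);Rq=Rd@np.diag([1,-1,-1.])
for nm,B in(("p",Rp),("q",Rq)):
  for h in(.003,.01,.02,.06):
    for dl in range(-20,21,4):
        Rr=Ro.from_rotvec(Rd[:,1]*np.radians(dl)).as_matrix()@B  # +dl: tips tool further...
        q=arm.solve_ik(td+Rd@[0,0,h],Rr)
        print(nm,h,dl,"tilt",round(float(np.degrees(np.arccos(-Rr[2,2]))),1),None if q is None else np.round(q,1)) if q is not None else None
E
```

```text
p 0.003 -20 tilt 48.2 [ -4.3  48.4 143.5 189.8  59.8  92.8]
p 0.003 -16 tilt 44.2 [ -5.   42.4 140.1 190.2  46.6  90.8]
p 0.003 -12 tilt 40.2 [ -5.7  37.6 136.7 191.3  34.6  88.4]
p 0.003 -8 tilt 36.2 [ -6.3  34.  133.3 193.7  23.7  85.1]
p 0.003 -4 tilt 32.2 [ -6.9  31.4 129.8 199.6  13.9  78.5]
p 0.003 8 tilt 20.2 [ -8.4  27.9 119.5 -11.   12.8 -72.3]
p 0.003 12 tilt 16.2 [ -8.8  27.8 116.1  -5.3  20.1 -78.4]
p 0.003 16 tilt 12.2 [ -9.2  28.1 112.7  -2.8  27.1 -81.1]
p 0.003 20 tilt 8.2 [ -9.6  28.8 109.3  -1.4  33.8 -82.7]
p 0.01 -20 tilt 48.2 [ -4.1  47.3 143.8 190.   59.   92.7]
p 0.01 -16 tilt 44.2 [ -4.9  41.2 140.4 190.5  45.6  90.5]
p 0.01 -12 tilt 40.2 [ -5.6  36.4 136.9 191.8  33.6  88. ]
p 0.01 -8 tilt 36.2 [ -6.2  32.9 133.4 194.4  22.7  84.4]
p 0.01 -4 tilt 32.2 [ -6.8  30.3 130.  201.2  13.   76.9]
p 0.01 8 tilt 20.2 [ -8.4  26.9 119.6 -10.4  13.6 -72.9]
p 0.01 12 tilt 16.2 [ -8.8  26.9 116.2  -5.2  20.9 -78.5]
p 0.01 16 tilt 12.2 [ -9.2  27.3 112.8  -2.8  27.9 -81.1]
p 0.01 20 tilt 8.2 [ -9.5  28.  109.4  -1.4  34.5 -82.7]
p 0.02 -20 tilt 48.2 [ -3.9  45.5 144.2 190.4
[... 2537 characters left out ...]
q 0.02 12 tilt 16.2 [ -8.7  25.6 116.4  -5.   22.  101.4]
q 0.02 16 tilt 12.2 [ -9.1  26.  113.   -2.7  28.9  98.9]
q 0.02 20 tilt 8.2 [ -9.5  26.8 109.6  -1.4  35.5  97.3]
q 0.06 -20 tilt 48.2 [ -2.9  37.7 145.3 192.2  51.1 -89. ]
q 0.06 -16 tilt 44.2 [ -3.8  31.6 141.4 193.6  37.3 -92.2]
q 0.06 -12 tilt 40.2 [ -4.7  27.2 137.6 196.6  25.4 -96.5]
q 0.06 -8 tilt 36.2 [  -5.4   24.1  134.   203.7   15.1 -104.5]
q 0.06 4 tilt 24.2 [ -7.4  20.1 123.4 -15.1  12.9 112.4]
q 0.06 8 tilt 20.2 [ -7.9  20.  120.   -7.6  20.1 104.6]
q 0.06 12 tilt 16.2 [ -8.4  20.4 116.6  -4.3  27.  100.9]
q 0.06 16 tilt 12.2 [ -8.8  21.  113.3  -2.5  33.6  98.9]
q 0.06 20 tilt 8.2 [ -9.2  22.  110.   -1.3  39.9  97.5]
```

```bash
cat >> h.py <<'E'
from scipy.spatial.transform import Rotation as _Ro
def die():
    v=np.load("die.npy");return _Ro.from_euler("ZYX",v[3:]).as_matrix(),v[:3]
DL=6.
def placepose(x,y,h,dl=DL,back=.007):
    Rd,td=die();R=_Ro.from_rotvec(Rd[:,1]*np.radians(dl)).as_matrix()@Rd@np.diag([-1,1,-1.])
    return td+Rd@[x,y,h]+back*R[:,2],R
E
python3 - <<'E'
from h import *
np.set_printoptions(precision=3,suppress=True)
print([None if (q:=arm.solve_ik(*placepose(.0005,0,h))) is None else np.round(q,1) for h in(.11,.05,.02,.01)])
arm.move_to(*placepose(.0005,0,.11))
arm.move_l(*placepose(.0005,0,.035),feed=.08)
arm.sleep(.2);f0=arm.current_force();print(f0,arm.current_t(),arm.current_ee_pos()-placepose(.0005,0,.035)[0])
shot("wrist","w2");shot("scene","scene2")
s=cv2.imread("pics/scene2.png")[200:330,260:400];w=cv2.imread("pics/w2.png")[:330]
cv2.imwrite("pics/m5.png",np.hstack([cv2.resize(s,(323,300),interpolation=cv2.INTER_CUBIC),cv2.resize(w[:,150:500],(318,300))]))
E
```

```text
[array([ -7.1,  13.8, 121.4,  -8. ,  23.1, -74.6]), array([ -7.8,  22.5, 121.7, -12. ,  14.1, -71. ]), array([ -8.1,  26.7, 121.4, -15.9,  10.2, -67.3]), array([ -8.2,  28.1, 121.3, -17.8,   9.1, -65.4])]
[-0.616  0.585 -0.447] 15.8167 [0. 0. 0.]
```

View pics/m5.png

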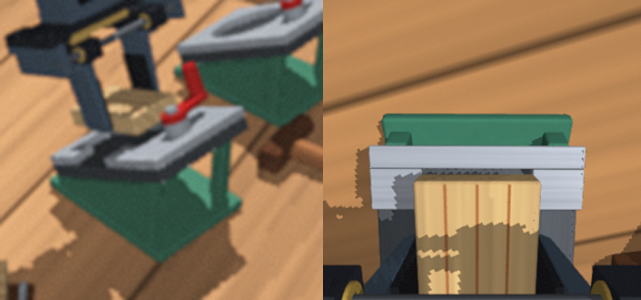

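```bash
python3 - <<'E'
from h import *
np.set_printoptions(precision=2,suppress=True)
Rd,td=die();f0=arm.current_force()
arm.move_l(*placepose(.0005,0,.018),feed=.05)
for h in np.arange(.0165,.0099,-.001):
    arm.move_l(*placepose(.0005,0,h),feed=.02)
    f=Rd.T@(arm.current_force()-f0);print(round(h,4),f,arm.current_width())
    if np.linalg.norm(f)>25: break
shot("wrist","w3");shot("scene","scene3");print(arm.current_t())
s=cv2.imread("pics/scene3.png")[200:330,260:400];w=cv2.imread("pics/w3.png")[:330]
cv2.imwrite("pics/m6.png",np.hstack([cv2.resize(s,(323,300),interpolation=cv2.INTER_CUBIC),cv2.resize(w[:,150:500],(318,300))]))
E
```

```text
0.0165 [ 0.73 -0.91  0.54] 0.05998945271732765
0.0155 [ 0.25 -1.46  5.16] 0.059623673297457186
0.0145 [-0.65 -0.3   6.37] 0.06000843243500819
0.0135 [-1.54  1.08  6.87] 0.05972882538580038
0.0125 [-3.    1.06  6.85] 0.059556051100951926
0.0115 [-2.6   0.75  6.98] 0.05996657428888664
0.0105 [-3.05  0.79  6.89] 0.05933932735356194
18.2583
```

View pics/m6.png

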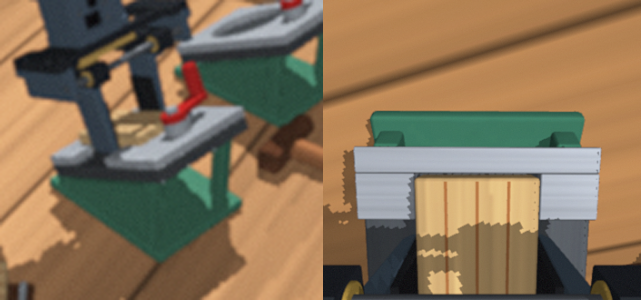

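```bash
python3 - <<'E'
from h import *
np.set_printoptions(precision=2,suppress=True)
Rd,td=die()
for h in(.0100,.0095,.009):
    arm.move_l(*placepose(.0005,0,h),feed=.02)
    f=Rd.T@arm.current_force();print(h,f,arm.current_width())
    if np.linalg.norm(f)>18: break
arm.grip(.085);print("open",arm.current_width(),Rd.T@arm.current_force())
arm.move_l(*placepose(.0005,0,.07),feed=.12)
arm.grip(0.0)
# probe the blank's top near each end; fingertip lowest point taken from the tilt
for x in(-.035,.03):
    arm.move_to(*placepose(x,0,.05,8,0))
    arm.move_l(*placepose(x,0,.029,8,0),feed=.08)
    f0=arm.current_force()
    for h in np.arange(.027,.0165,-.001):
        arm.move_l(*placepose(x,0,h,8,0),feed=.02)
        f=Rd.T@(arm.current_force()-f0)
        if f[2]>6: break
    print("probe",x,h,f)
    arm.move_l(*placepose(x,0,.05,8,0),feed=.15)
shot("wrist","w4");print(arm.current_t())
E
```

```text
0.01 [-3.71  1.59 10.51] 0.059488963671231646
0.0095 [-3.31  1.26 20.33] 0.05998648736345381
open 0.084719877358971 [-0.15  7.73 20.8 ]
probe -0.035 0.022999999999999996 [ 2.19 -0.45 22.57]
probe 0.03 0.022999999999999996 [ 0.14  0.75 17.57]
25.9583
```

```bash
cat >> h.py <<'E'
def postpose(th,h,dl,ths=None):
    Rd,td=die();c=np.array([.075-.05*np.sin(th),.05*np.cos(th),h]);ph=(th if ths is None else ths)-np.pi/2
    R=_Ro.from_rotvec(Rd[:,1]*np.radians(dl)).as_matrix()@Rd@_Ro.from_euler("z",ph).as_matrix()@np.diag([-1,1,-1.])
    return td+Rd@c,R
E
python3 - <<'E'
from h import *
np.set_printoptions(precision=1,suppress=True)
T0=.265;ths=np.linspace(T0,1.575,9)
for dl in(3,4,5,6,8):
    L=[arm.solve_ik(*postpose(t,h,dl)) for h in(.12,.075,.038) for t in ths]
    ok=all(q is not None for q in L);print(dl,ok,min([q[4] for q in L if q is not None],default=0))
    if ok and min(q[4] for q in L)>8.5: break
for t in ths[::4]: print(np.array(arm.solve_ik(*postpose(t,.038,dl))))
Rd,td=die()
arm.move_l(*placepose(.03,0,.12,8,0),feed=.2)
arm.grip(.05)
arm.move_to(*postpose(T0,.12,dl))
f0=arm.current_force()
for h in(.068,.055,.038):
    arm.move_l(*postpose(T0,h,dl),feed=.08)
    f=Rd.T@(arm.current_force()-f0);print(h,f)
    if np.linalg.norm(f)>10: break
arm.grip(0.005);print("w",arm.current_width()*1000,Rd.T@(arm.current_force()-f0),arm.current_t())
E
```

```text
3 True 11.893023496639687
[ -1.9  23.1 113.6 -17.4  19.6  13.9]
[ -3.6  23.1 118.1 -19.8  15.  -22.6]
[ -8.   22.8 120.8 -15.7  11.9 -67.8]
0.068 [ 0.5 -0.8  0.6]
0.055 [ 0.  -0.1  0.4]
0.038 [0.5 0.3 0.8]
w 15.326561010583836 [ 0.  -0.9  3. ] 30.875
```

```bash
python3 - <<'E'
from h import *
np.set_printoptions(precision=1,suppress=True)
Rd,td=die();f0=arm.current_force();ok=True
for t in np.linspace(.265,1.578,10)[1:]:
    arm.move_l(*postpose(t,.038,3),feed=.06)
    f=Rd.T@(arm.current_force()-f0);print(round(t,2),f,round(arm.current_width()*1e3,1))
    if np.linalg.norm(f)>30: ok=False;break
print(arm.current_t())
if ok:
    arm.grip(.04);arm.move_l(*postpose(t,.12,3),feed=.15)
    # step aside to see the die
    v=.10
    p,R=placepose(0.06,0,.19,20,0)
    try: arm.move_to(p,R)
    except arm.Unreachable: print("unreach")
    arm.sleep(.1)
    for n in("wrist","top","scene"):
        c,im=shot(n,n+"9");hsv=cv2.cvtColor(np.ascontiguousarray(im),cv2.COLOR_BGR2HSV)
        m=(((hsv[...,0]<6)|(hsv[...,0]>174))&(hsv[...,1]>170)&(hsv[...,2]>90)).astype(np.uint8)
        for nm,q in(("postDown",[.025,0,.062]),("postOld",[.062,.048,.062]),("armMid",[.05,0,.031]),("pivot",[.075,0,.036]),("blankLow",[-.04,0,.02]),("gapfloor",[-.0,.05,0])):
            u=proj(c,td+Rd@np.array(q));i=np.round(u).astype(int)
            print(n,nm,u,m[i[1],i[0]] if 0<=i[1]<480 and 0<=i[0]<640 else None,im[i[1],i[0],::-1] if 0<=i[1]<480 and 0<=i[0]<640 else None)
print(arm.current_t())
E
```

```text
0.41 [-1.6  2.8  1.3] 15.9
0.56 [-2.1  1.2  4.1] 15.3
0.7 [-2.8  1.2  4.7] 15.2
0.85 [-2.3  2.3  5. ] 15.2
0.99 [-3.1  2.3  5.5] 15.3
1.14 [-2.8  1.4  5.8] 15.2
1.29 [-2.   1.8  6.5] 15.1
1.43 [-2.2  1.3  6. ] 14.7
1.58 [-3.2  1.2  6.7] 15.4
33.5833
wrist postDown [319.7 239. ] 1 [223  40  38]
wrist postOld [376.5 282.9] 0 [53 66 76]
wrist armMid [319.6 267.8] 1 [223  39  37]
wrist pivot [319.6 295.4] 0 [188 194 207]
wrist blankLow [319.7 175. ] 0 [210 153  98]
wrist gapfloor [368.5 218.1] 0 [90 94 99]
top postDown [333.6 232.4] 0 [187 184 175]
top postOld [319.1 213.3] 0 [90 88 83]
top armMid [337.7 219.3] 0 [118 117 110]
top pivot [340.3 211. ] 0 [151 161 167]
top blankLow [328.4 249.1] 0 [220 217 206]
top gapfloor [315.1 227. ] 0 [182 178 170]
scene postDown [315.1 235.9] 0 [201  93  67]
scene postOld [340.1 227.3] 0 [39 54 50]
scene armMid [326.4 248.2] 0 [197  70  67]
scene pivot [332.9 246.1] 0 [190 175 165]
scene blankLow [303.8 252.6] 0 [206 171 124]
scene gapfloor [331.5 251.6] 1 [137  28  26]
35.8083
```

```bash
python3 - <<'E'
from h import *
np.set_printoptions(precision=1,suppress=True)
Rd,td=die();c=cal("wrist9");im=cv2.imread("pics/wrist9.png");hsv=cv2.cvtColor(im,cv2.COLOR_BGR2HSV)
def diexy(u,z):
    o,d=ray(c,u);o=Rd.T@(o-td);d=Rd.T@d;return (o+d*(z-o[2])/d[2])*1000
m=((hsv[...,0]<6)|(hsv[...,0]>174))&(hsv[...,1]>150)&(hsv[...,2]>60)
for v in range(222,300,8):
    x=np.where(m[v,260:400])[0]+260
    if len(x): print(v,x.min(),x.max(),"mid@top",diexy((x.mean(),v),.062)[:2],"mid@arm",diexy((x.mean(),v),.031)[:2])
b=(hsv[...,0]>8)&(hsv[...,0]<24)&(hsv[...,1]>70)
for v in range(150,260,10):
    x=np.where(b[v,230:410])[0]+230
    if len(x): print("blank row",v,diexy((x.min(),v),.02)[:2],diexy((x.max(),v),.02)[:2],len(x))
for u in(295,310,340): 
    y=np.where(b[140:230,u])[0]+140;g=np.where(~b[140:260,u])[0]+140;print("col",u,"first bamboo below grey",[diexy((u,t),.02)[0] for t in y if not b[t-1,u]],"")
E
```

```text
238 311 327 mid@top [24.1 -0.6] mid@arm [22.3 -0.6]
246 310 328 mid@top [30.9 -0.6] mid@arm [29.8 -0.6]
254 310 328 mid@top [37.7 -0.6] mid@arm [37.2 -0.6]
262 310 328 mid@top [44.5 -0.6] mid@arm [44.6 -0.6]
270 310 328 mid@top [51.2 -0.6] mid@arm [52.1 -0.5]
278 310 328 mid@top [58.  -0.6] mid@arm [59.5 -0.5]
286 309 329 mid@top [64.7 -0.6] mid@arm [66.8 -0.5]
294 306 332 mid@top [71.4 -0.5] mid@arm [74.2 -0.5]
blank row 150 [-64.7 -88. ] [-65.   87.6] 66
blank row 160 [-54.8 -87.8] [-55.   87.5] 56
blank row 170 [-44.8 -87.6] [-45.1  87.3] 118
blank row 180 [-34.9 -87.4] [-35.2  87.2] 118
blank row 190 [-25.1 -87.2] [-25.3  87. ] 122
blank row 200 [-15.3 -87.1] [-15.5  86.9] 122
blank row 210 [ -5.5 -86.9] [-5.7 86.7] 122
blank row 220 [  4.3 -86.7] [ 4.1 86.5] 122
blank row 230 [ 14.  -86.5] [13.8 86.4] 120
blank row 240 [ 23.7 -86.4] [23.4 86.2] 102
blank row 250 [ 33.3 -86.2] [33.1 86.1] 97
col 295 first bamboo below grey [np.float64(-50.870627853424764)] 
col 310 first bamboo below grey [np.float64(-50.89165301819115)] 
col 340 first bamboo below grey [np.float64(-50.93370962390452)]
```

```bash
python3 -c "
from rig import arm
print(arm.current_force());print(arm.sign_off())"
```

```text
[ 0.25466029  0.09731537 -0.21199821]
the job is handed in; nothing more can be done
None
```

The top blank is seated flat in the oblong die, its keeper points straight down the slope over the blank's upper end, and I handed the job in at about 36 s with the arm clear; seating and keeper angle were confirmed by touch probing and pixel measurement, but I did not re-check the bystanders by eye at the end.

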